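# Bring the dish under the lens and open the lamp's shutter

## Task

Push the arms of the four-armed specimen carousel round with a fingertip until the arm with the small round white dish stands centred under the microscope's lens, leaving the dish sitting in its seat. Only then push the lamp's shutter lever clockwise, all the way over to its far stop. Push gently, and leave the bottles and other things on the desk where they are.

Things in the scene. Friction and masses are not known exactly. Their poses are not given: they have to be found in the camera images.
- microscope: The whole fixed instrument: black foot 20 mm high below the carousel, steel column (36 mm wide, 295 mm high) 215 mm from the carousel's axis, lens head up to 285 mm high, lamp housing on the other side. Origin on the desk, on the carousel's axis; z up; +y points from that axis to the lens and column.
- lens (a point): Centre of the underside of the lens, 106 mm above the desk and 70 mm from the carousel's axis. The lens is a dark upright tube 40 mm wide, 24 mm at its lower end; its 28 mm wide bracket comes from the column. The rim of a dish below it is about 29 mm lower.
- carousel: Metal cross of four equal arms at right angles. Each arm is 12 mm wide, 50 to 66 mm above the desk, ends 130 mm from the axis. One carries the small round dish, the others a slide on an 80 x 30 mm plate lying crosswise (55 to 85 mm out, top 69 mm high). Push sideways on the bare ends, 93 to 130 mm out. Origin on the axis, 46 mm above the desk; x points along the dish's arm.
- hub (a point): Point on the carousel's upright axis, 58 mm above the desk, mid height of its arms. The carousel turns both ways, more than a full turn from its start; light friction, about 0.09 N m (1 N at the arm's end); it stays where it is left.
- dish_seat (a point): Centre of the seat of the dish's arm, 66 mm above the desk, 70 mm from the carousel's axis: a flat 45 mm disc with a rim 5 mm high in which the dish sits with about 1.5 mm of play all round.
- dish_arm_tip (a point): Outer end of the arm that carries the dish, 130 mm from the axis, at mid height of the arm (58 mm above the desk).
- dish: The small round white dish, 36 mm wide and 11 mm high, 25 g, loose in its seat on one arm of the carousel; origin at the centre of its underside.
- shutter_pivot (a point): Pivot of the lamp's shutter lever, 58 mm above the desk (mid height of the lever), on top of the black lamp housing (60 x 50 mm, 46 mm high), which stands 180 mm from the carousel's axis on the side away from the lens.
- shutter_tip (a point): Outer end of the shutter lever, a plain steel bar 10 mm wide and 12 mm high (52 to 64 mm above the desk), 85 mm from its pivot. Its x axis points outward along the lever.
- shutter (a joint): Angle of the shutter lever in rad: 0 shut, 2.0 fully open against its far stop; it grows as the lever swings clockwise seen from above, away from the carousel. It starts near shut (0 to 0.4), stays where it is left, and has a light friction of about 0.06 N m (1 N at mid lever).
- dropper: Bystander: clear plastic dropper bottle, 42 mm wide, 120 mm tall; origin at its underside.
- reagent: Bystander: amber glass bottle, 42 mm wide, 75 mm tall; origin at its underside.
- vial_a: Bystander: glass vial, 25 mm wide, 50 mm tall; origin at its underside.
- vial_b: Bystander: glass vial, 25 mm wide, 50 mm tall; origin at its underside.
- slide_box: Bystander: closed wooden slide box, 100 x 85 x 30 mm; origin at its underside.
- needle: Bystander: brush lying on the desk, 150 mm long; origin near its middle.
- petri: Bystander: flat round lidded plastic dish, 90 mm wide, 16 mm high, on the desk (not the small dish of the task); origin at its underside.

How it is judged:
On the way, in this order (a step that is already met when the one before it is completed fails the run):
1. the dish stands still, centred under the lens within 8 mm, in its seat, with the shutter not yet opened (horizontal distance between dish and lens below 0.008 m and linear speed of dish below 0.01 m/s and z of dish in the frame of dish_seat below 0.004 m and value of joint shutter below 0.8 rad), for 0.3 s.
2. the shutter lever is at its far stop (within 0.12 rad) (value of joint shutter above 1.88 rad), for 0.2 s.
At the end, for the whole second after the job is handed in: The dish is at rest in its seat within 8 mm (horizontally) of the point under the lens's centre, and the shutter lever is within 0.12 rad of its far stop (horizontal distance between dish and lens below 0.008 m and linear speed of dish below 0.01 m/s and z of dish in the frame of dish_seat below 0.004 m and horizontal distance between dish and dish_seat below 0.004 m and value of joint shutter above 1.88 rad); the robot touches nothing.
It fails at once if the dish is lifted or knocked out of its seat (z of dish in the frame of dish_seat above 0.006 m or horizontal distance between dish and dish_seat above 0.008 m).
It fails at once if the shutter is opened while the dish is not under the lens (value of joint shutter above 1 rad and horizontal distance between dish and lens above 0.012 m).
It fails at once if something on the desk is moved by more than 25 mm, lifted or carried (distance of any of dropper, reagent, vial_a, vial_b, slide_box, needle, petri from where it was at the start of the episode above 0.025 m).
It fails at once if the carousel, the lever or the microscope is pushed harder than 40 N (contact force between any of the arm, the fingers and carousel above 40 N or contact force between any of the arm, the fingers and microscope above 40 N).
It also fails if it takes over 72 s, if anything falls off the work surface, if the arm or the gripper's body presses on something with over 40 N, if the wrist force passes 120 N, or if a joint passes its speed limit or range.

## Robot

A 6-joint arm with a two-finger parallel gripper is mounted at the origin on the work surface. World frame = base frame: x ahead of the robot, y to its left, z up, the work surface at z = 0. Lengths are in m, angles in rad, forces in N, time in s.
With the tool pointing down it reaches from about 0.3 to 0.95 m from the base axis. Payload 3.1 kg.
Tool frame: the origin (TCP) lies at the very end of the fingers, on their centre line; the grasp point (between the pads) lies 19 mm behind it; z points along the fingers, y is the line along which they close (so a half turn about z gives the same grasp; the last joint's range is limited). The gripper opens to 85 mm and grips with 20 to 120 N. Pads are 22 mm wide; open, the fingers measure 114 mm over their backs; the gripper's body (76 mm by 85 mm) begins 54 mm behind the grasp point. The pads swing forward as they close: fully open they stand 13 mm farther back than shut.
Start: joints at [1.112, 0.308, 1.634, -0, 1.2, -0.07], TCP at [0.237, 0.578, 0.231] pointing down, gripper open.
Joint ranges: [-3.06, 3.06], [-0.79, 1.96], [0.05, 2.63], [-1.19, 4.34], [0.05, 2.64], [-2.94, 2.94]. Speed limits (rad/s): [2.79, 2.79, 3.14, 3.14, 3.14, 3.14].

## Interface

Orientations are given as a rotation vector (axis times angle).
In Python, from station import telemetry, cams, workorder gives the robot as it stands.
- The arm moves only by the tool carry_out, never from a script. Its argument "rows" is a list of rows, each a list of 6 numbers: the shift along the tool's x, y, z in units of 30 mm (1.0 is 30 mm), then the turn, a rotation vector about the tool's x, y, z in units of 0.1 rad (1.0 is 0.1 rad). A call has 1 to 20 rows; each row shifts and turns the commanded pose from where the row before left it, along the tool's axes as they then stand; what a row does not reach is not made up. A row lasts 1/12 s, in which the tool goes at most 41.7 mm and 7.16 degrees, less where a joint would pass 70% of its speed; a pose out of reach is approached as far as the arm can. A call with a number of a shift or a turn outside -1 to 1 is refused whole. A call with a gripper value outside its range is refused whole. "claw" is the closure, from -1 (fully open) to 1 (shut), set as the call begins (left out, the last holds). The fingers move at their own pace and stop on an object; the grip force is fixed at half the most. Time passes only in rows, so rows that do not move let the fingers close. It gives the time, the measured TCP pose, the force, the opening and the grip force at its end, in the units of the state.
- telemetry.state(): the state, without advancing time (a new reading comes with each control period).
- cams.grab_frame(name): name is "scene" or "top" or "wrist"; returns the picture (400x640x3 uint8, red, green, blue); there is no depth.
- cams.camera_params(name): a dict with "mtx" (3x3 intrinsics, pixels), "world_from_camera" (4x4, takes a point from camera to world coordinates). Camera axes: x right, y down, z forward; pixel columns grow to the right and rows downward; lengths in m; the calibration is good to about 2 mm. The wrist camera is an equidistant fisheye: a pixel r from the principal point sees the ray r / f radians off the axis. A picture is of the moment at which its call begins: read the wrist's pose just before it. camera_params takes no time and is no camera call; for the wrist camera it gives the pose at the moment of the call.
- workorder.finish_job(): hands the job in; it is judged then, once.
The state is a dict: "clock": time; "joint_positions": joint angles; "qvel": joint speeds; "joint_efforts": joint torques, N m; "position": TCP position; "eef_rot": TCP orientation; "ft_force": force on the tool from outside, world axes, zero at the start; "moment": the same for the moment, N m; "gripper_width": finger opening in m; "grip_force": force on a finger pad.
Only numpy, scipy, OpenCV 4.12 (cv2) and the standard library are available. Lean on these libraries where they do the work, as an engineer would, in place of code of your own. Each camera call takes 0.05 s, during which the arm holds its last target. There are 200 camera calls.

## Working session

There is one attempt and no reset: what is moved stays moved. The work goes in short steps, Python scripts to look and compute and a tool call to move; the robot and the scene stay as the last step left them, time stands still between calls to the robot, and variables do not carry over. Pictures are saved under pics/ and viewed, at most 10 in all, crops included, and the job is handed in when it is done.

Besides the shell and the picture viewer there is one more tool, called by a JSON object that holds its "name" and its "arguments". carry_out: Moves the arm, as the interface text tells. Shifts and turns lie within -1 to 1; 1 stands for 30 mm of shift or 0.1 rad of turn. Its arguments: {"type":"object","properties":{"rows":{"type":"array"},"claw":{"type":"number"}},"required":["rows"]}

```bash
mkdir -p pics; python3 - <<'E'
from station import telemetry, cams
import cv2
for n in ("top","scene"):
    cv2.imwrite(f"pics/{n}0.png",cams.grab_frame(n)[:,:,::-1]); p=cams.camera_params(n); print(n,p["mtx"].round(1).tolist(),p["world_from_camera"].round(3).tolist())
s=telemetry.state();print(s["clock"],s["position"],s["eef_rot"],s["ft_force"])
E
```

```text
top [[462.3, 0.0, 321.0], [0.0, 462.3, 195.4], [0.0, 0.0, 1.0]] [[-0.016, -0.997, 0.081, 0.448], [-1.0, 0.016, 0.003, 0.034], [-0.004, -0.081, -0.997, 1.529], [0.0, 0.0, 0.0, 1.0]]
scene [[427.7, 0.0, 318.2], [0.0, 427.7, 198.4], [0.0, 0.0, 1.0]] [[-0.355, 0.491, -0.795, 1.563], [0.934, 0.208, -0.289, 0.39], [0.024, -0.846, -0.533, 0.765], [0.0, 0.0, 0.0, 1.0]]
0.1 [0.23660726 0.57768668 0.23017568] [-0.60675398 -3.0818679   0.00310356] [-0.39661132  0.05155919  0.29313628]
```

View pics/top0.png

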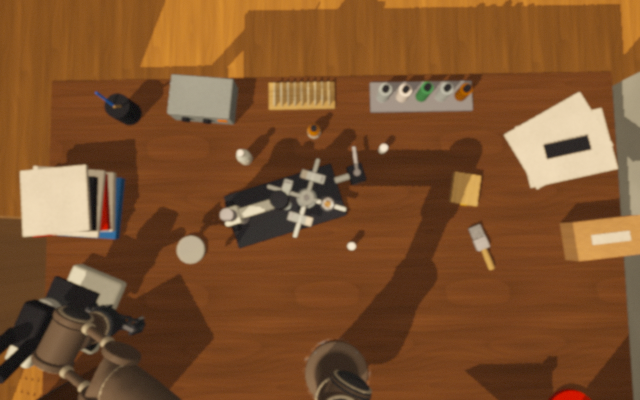

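View pics/scene0.png

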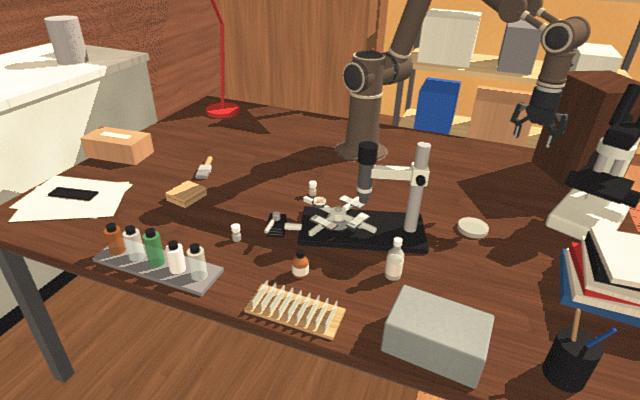

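The top view shows the column near (230,215), the hub near (306,198), the dish near (328,203), the lamp at (356,172) and the lever tip at about (354,150). I'll zoom in.

```bash
python3 - <<'E'
import cv2
a=cv2.imread("pics/top0.png")[110:260,210:410]
b=cv2.resize(a,None,fx=4,fy=4,interpolation=cv2.INTER_CUBIC)
for i in range(0,200,20): cv2.putText(b,str(210+i),(i*4,10),0,.35,(0,255,255),1);cv2.line(b,(i*4,12),(i*4,18),(0,255,255),1)
for i in range(10,150,20): cv2.putText(b,str(110+i),(0,i*4+4),0,.35,(0,255,255),1)
cv2.imwrite("pics/topz.png",b)
E
```

```text
(no output)
```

View pics/topz.png

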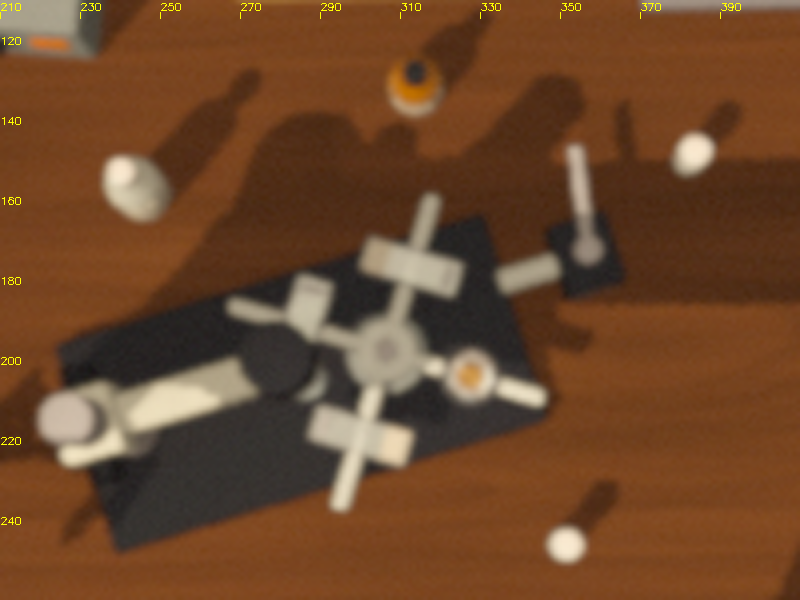

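```bash
cat > h.py <<'E'
import numpy as np
from station import telemetry, cams
def cast(n,uv,z):
    p=cams.camera_params(n);T=p["world_from_camera"];M=p["mtx"]
    d=T[:3,:3]@np.linalg.solve(M,[uv[0],uv[1],1]);o=T[:3,3]
    return (o+d*(z-o[2])/d[2])
def proj(n,X):
    p=cams.camera_params(n);T=np.linalg.inv(p["world_from_camera"]);q=p["mtx"]@(T[:3,:3]@np.array(X)+T[:3,3]);return q[:2]/q[2]
E
python3 - <<'E'
from h import *
P={k:cast("top",v,z)[:2] for k,v,z in [("dtip",(346,209.3),.066),("n",(317.8,158.5),.066),("w",(267,186),.066),("s",(295,237.2),.066),("dish",(327.5,203.5),.077),("pivot",(356.8,172.5),.066),("ltip",(353.5,146),.064),("coltop",(227,214),.295),("vialS",(351.5,246),.05),("vialN",(383,148),.05),("amber",(313.7,128),.075),("dropper",(240,152),.12),("bar1",(334,180),.05),("petri",(190,250),.016),("lens",(279,199),.285)]}
for k in P: print(k,P[k].round(3))
hub=(P["dtip"]+P["w"]+P["n"]+P["s"])/4
c1=(P["dtip"]+P["w"])/2;c2=(P["n"]+P["s"])/2
print("hub",hub.round(4),c1,c2,[np.linalg.norm(P[k]-hub).round(3) for k in P])
d=lambda v:np.degrees(np.arctan2(v[1],v[0]))
for k in P: print(k,d(P[k]-hub).round(1))
print("lever",d(P["ltip"]-P["pivot"]),np.linalg.norm(P["ltip"]-P["pivot"]), "pivot->hub",np.linalg.norm(P["pivot"]-hub))
E
```

```text
dtip [ 0.522 -0.041]
n [0.685 0.046]
w [0.6   0.209]
s [0.436 0.122]
dish [0.54  0.018]
pivot [ 0.638 -0.077]
ltip [ 0.724 -0.069]
coltop [0.503 0.289]
vialS [ 0.405 -0.057]
vialN [ 0.719 -0.165]
amber [0.783 0.058]
dropper [0.701 0.285]
bar1 [ 0.617 -0.005]
petri [0.4   0.467]
lens [0.541 0.151]
hub [0.5608 0.0842] [0.5607059  0.08428123] [0.56083102 0.08404804] [np.float64(0.131), np.float64(0.13), np.float64(0.131), np.float64(0.13), np.float64(0.069), np.float64(0.179), np.float64(0.224), np.float64(0.213), np.float64(0.21), np.float64(0.295), np.float64(0.223), np.float64(0.245), np.float64(0.105), np.float64(0.416), np.float64(0.069)]
dtip -107.4
n -16.9
w 72.7
s 163.2
dish -107.2
pivot -64.3
ltip -43.1
coltop 105.9
vialS -137.8
vialN -57.6
amber -6.8
dropper 55.1
bar1 -57.5
petri 112.8
lens 106.4
lever 5.681175261550806 0.08640818953201594 pivot->hub 0.1791898050744711
```

{"name": "carry_out", "arguments": {"rows": [[0, 0, 0, 0, 0, -0.97], [0, 0, 0, 0, 0, -0.97], [0, 0, 0, 0, 0, -0.97], [0, 0, 0, 0, 0, -0.97], [-0.2, -0.9, 0, 0, 0, 0], [-0.2, -0.9, 0, 0, 0, 0], [-0.2, -0.9, 0, 0, 0, 0], [-0.2, -0.9, 0, 0, 0, 0], [-0.2, -0.9, 0, 0, 0, 0], [-0.2, -0.9, 0, 0, 0, 0], [-0.2, -0.9, 0, 0, 0, 0], [-0.2, -0.9, 0, 0, 0, 0], [-0.2, -0.9, 0, 0, 0, 0], [-0.2, -0.9, 0, 0, 0, 0], [-0.2, -0.9, 0, 0, 0, 0], [-0.2, -0.9, 0, 0, 0, 0], [-0.2, -0.9, 0, 0, 0, 0], [-0.2, -0.9, 0, 0, 0, 0], [-0.2, -0.9, 0, 0, 0, 0], [-0.2, -0.9, 0, 0, 0, 0]], "claw": 1}}

```text
clock: 1.77
position: [0.3322, 0.1449, 0.231]
eef_rot: [-0.001, -3.141, 0.0]
ft_force: [0.6, 0.7, 0.5]
gripper_width: -0.0003
grip_force: 0.0
```

{"name": "carry_out", "arguments": {"rows": [[0, -0.98, 0, 0, 0, 0], [0, -0.98, 0, 0, 0, 0], [0, -0.98, 0, 0, 0, 0], [0, -0.98, 0, 0, 0, 0], [0, -0.98, 0, 0, 0, 0], [0, -0.98, 0, 0, 0, 0], [-0.94, 0, 0, 0, 0, 0], [-0.94, 0, 0, 0, 0, 0], [-0.94, 0, 0, 0, 0, 0], [-0.94, 0, 0, 0, 0, 0], [-0.94, 0, 0, 0, 0, 0], [-0.94, 0, 0, 0, 0, 0], [-0.94, 0, 0, 0, 0, 0], [-0.94, 0, 0, 0, 0, 0], [0, 0, 1, 0, 0, 0], [0, 0, 1, 0, 0, 0], [0, 0, 1, 0, 0, 0], [0, 0, 0, 0, 0, 0]]}}

```text
clock: 3.27
position: [0.5522, -0.0295, 0.1342]
eef_rot: [-0.001, -3.127, -0.003]
ft_force: [-1.6, 0.1, -0.2]
gripper_width: 0.0
grip_force: 0.0
```

```bash
python3 - <<'E'
from h import *
import cv2
a=cams.grab_frame("scene")[120:270,200:400,::-1]; b=cams.grab_frame("wrist")[:,:,::-1]
a=cv2.resize(a,(533,400),interpolation=cv2.INTER_CUBIC)
cv2.imwrite("pics/c.png",cv2.resize(np.hstack([a,b]),None,fx=.68,fy=.68,interpolation=cv2.INTER_AREA))
E
```

```text
(no output)
```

View pics/c.png

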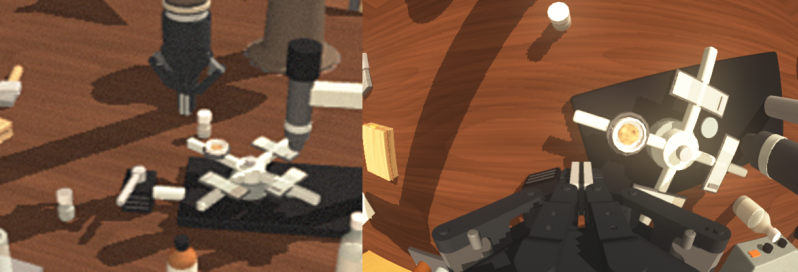

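The left crop shows the closed fingers above the side of the dish arm. The right one (wrist view) shows the dish arm on the pushing side with its seat intact. I'll descend beside it.

{"name": "carry_out", "arguments": {"rows": [[0, 0, 0.5, 0, 0, 0], [0, 0, 0.6, 0, 0, 0], [0, 0, 0.6, 0, 0, 0], [0, 0, 0.6, 0, 0, 0], [0, 0, 0.5, 0, 0, 0], [0, 0, 0, 0, 0, 0], [0, 0, 0, 0, 0, 0]]}}

```text
clock: 3.95
position: [0.5592, -0.0305, 0.0588]
eef_rot: [0.001, 3.14, -0.0]
ft_force: [0.4, -0.7, 0.9]
gripper_width: 0.0
grip_force: 0.0
```

{"name": "carry_out", "arguments": {"rows": [[0, 0, 0.15, 0, 0, 0], [0.05, 0, 0, 0, 0, 0.2], [0.115, 0, 0, 0, 0, 0.3], [0.115, 0, 0, 0, 0, 0.3], [0.115, 0, 0, 0, 0, 0.3], [0.115, 0, 0, 0, 0, 0.3], [0.115, 0, 0, 0, 0, 0.3], [0.115, 0, 0, 0, 0, 0.3], [0.115, 0, 0, 0, 0, 0.3], [0.115, 0, 0, 0, 0, 0.3], [0.115, 0, 0, 0, 0, 0.3], [0.115, 0, 0, 0, 0, 0.3], [0.115, 0, 0, 0, 0, 0.3], [0.115, 0, 0, 0, 0, 0.3], [0.115, 0, 0, 0, 0, 0.3], [0.115, 0, 0, 0, 0, 0.3], [0, 0, 0, 0, 0, 0]]}}

```text
clock: 5.37
position: [0.5105, -0.02, 0.0541]
eef_rot: [0.688, 3.063, 0.0]
ft_force: [-0.3, -0.1, -0.0]
gripper_width: 0.0001
grip_force: 0.0
```

```bash
cat >> h.py <<'E'
hub=np.array([.5608,.0842])
def fin():
    s=telemetry.state();p=s["position"][:2]-hub
    print("t",s["clock"],"finger phi",np.degrees(np.arctan2(p[1],p[0])).round(1),"r",np.hypot(*p).round(4),"rot",s["eef_rot"].round(3),"F",s["ft_force"].round(1))
def rim(n,z=.066,w=(.100,.124)):
    "bright arm-end directions: brightness over angle at radius range"
    im=cams.grab_frame(n).astype(float).min(2)
    out=[]
    for a in range(0,720):
        t=np.radians(a/2);v=0
        for r in np.linspace(*w,6):
            u=proj(n,[hub[0]+r*np.cos(t),hub[1]+r*np.sin(t),z]).round().astype(int);v+=im[u[1],u[0]]/6
        out.append(v)
    out=np.array(out); best=[]
    m=out>135
    import scipy.ndimage as nd
    l,k=nd.label(m)
    for i in range(1,k+1):
        x=np.where(l==i)[0]; best.append((round(x.mean()/2,1),len(x)/2,int(out[x].mean())))
    print(n,best); return im
E
python3 -c "
from h import *
fin(); rim('top'); rim('scene')"
```

```text
t 5.3667 finger phi -115.8 r 0.1157 rot [0.688 3.063 0.   ] F [-0.3 -0.1 -0. ]Traceback (most recent call last):
  File "<string>", line 3, in <module>
    fin(); rim('top'); rim('scene')
           ~~~^^^^^^^
  File "h.py", line 20, in rim
    u=proj(n,[hub[0]+r*np.cos(t),hub[1]+r*np.sin(t),z]).round().astype(int);v+=im[u[1],u[0]]/6
      ~~~~^^^^^^^^^^^^^^^^^^^^^^^^^^^^^^^^^^^^^^^^^^^^^
  File "h.py", line 8, in proj
    p=cams.camera_params(n);T=np.linalg.inv(p["world_from_camera"]);q=p["mtx"]@(T[:3,:3]@np.array(X)+T[:3,3]);return q[:2]/q[2]
ValueError: time passes only in moves, steps and waits
```

```bash
sed -i 's/^def cast/from functools import lru_cache\n@lru_cache\ndef cp(n): return cams.camera_params(n)\ndef cast/; s/p=cams.camera_params(n);T/p=cp(n);T/' h.py
python3 -c "
from h import *
fin(); rim('top'); rim('scene')"
```

```text
t 5.4167 finger phi -115.8 r 0.1158 rot [0.686 3.064 0.   ] F [-0.5  1.  -0.2]
top [(np.float64(145.0), 6.5, 171), (np.float64(298.8), 6.0, 156), (np.float64(326.0), 4.5, 156)]
scene [(np.float64(52.5), 9.5, 157), (np.float64(139.2), 12.0, 166), (np.float64(234.2), 4.0, 164), (np.float64(331.5), 13.5, 175)]
```

{"name": "carry_out", "arguments": {"rows": [[0.115, 0, 0, 0, 0, 0.3], [0.15, 0, 0, 0, 0, 0.4], [0.15, 0, 0, 0, 0, 0.4], [0.15, 0, 0, 0, 0, 0.4], [0.15, 0, 0, 0, 0, 0.4], [0.15, 0, 0, 0, 0, 0.4], [0.15, 0, 0, 0, 0, 0.4], [0.15, 0, 0, 0, 0, 0.4], [0.15, 0, 0, 0, 0, 0.4], [0.15, 0, 0, 0, 0, 0.4], [0.15, 0, 0, 0, 0, 0.4], [0.15, 0, 0, 0, 0, 0.4], [0.15, 0, 0, 0, 0, 0.4], [0.15, 0, 0, 0, 0, 0.4]]}}

```text
clock: 6.68
position: [0.4638, 0.019, 0.0534]
eef_rot: [1.495, 2.761, 0.001]
ft_force: [0.8, -0.8, 0.1]
gripper_width: 0.0001
grip_force: 0.4
```

```bash
python3 -c "
from h import *
fin(); rim('top')"
```

```text
t 6.6833 finger phi -146.1 r 0.1169 rot [1.495e+00 2.761e+00 1.000e-03] F [ 0.8 -0.8  0.1]
top [(np.float64(103.5), 0.5, 135), (np.float64(115.5), 6.5, 171), (np.float64(296.8), 8.0, 168)]
```

{"name": "carry_out", "arguments": {"rows": [[0.15, 0.01, 0, 0, 0, 0.4], [0.15, 0.01, 0, 0, 0, 0.4], [0.15, 0.01, 0, 0, 0, 0.4], [0.15, 0.01, 0, 0, 0, 0.4], [0.15, 0.01, 0, 0, 0, 0.4], [0.15, 0, 0, 0, 0, 0.4], [0.15, 0, 0, 0, 0, 0.4], [0.15, 0, 0, 0, 0, 0.4], [0.15, 0, 0, 0, 0, 0.4], [0.11, 0, 0, 0, 0, 0.3], [0.08, 0, 0, 0, 0, 0.2], [0.04, 0, 0, 0, 0, 0.1], [0, 0, 0, 0, 0, 0], [-0.3, 0, 0, 0, 0, 0], [-0.3, 0, 0, 0, 0, 0], [0, 0, -0.7, 0, 0, 0], [0, 0, -0.8, 0, 0, 0], [0, 0, -0.8, 0, 0, 0], [0, 0, 0, 0, 0, 0]]}}

```text
clock: 8.32
position: [0.4536, 0.0447, 0.1263]
eef_rot: [2.033, 2.386, 0.01]
ft_force: [1.2, -0.3, -0.5]
gripper_width: -0.0002
grip_force: 0.0
```

```bash
python3 -c "
from h import *
fin(); rim('top')"
```

```text
t 8.3167 finger phi -159.8 r 0.1142 rot [2.033 2.386 0.01 ] F [ 1.2 -0.3 -0.5]
top [(np.float64(3.5), 5.5, 160), (np.float64(272.8), 4.0, 143)]
```

{"name": "carry_out", "arguments": {"rows": [[-0.51, 0.72, 0, 0, 0, 0], [-0.51, 0.72, 0, 0, 0, 0], [-0.51, 0.72, 0, 0, 0, 0], [-0.51, 0.72, 0, 0, 0, 0], [-0.51, 0.72, 0, 0, 0, 0], [-0.51, 0.72, 0, 0, 0, 0], [0, 0, 0, 0, 0, -1], [0, 0, 0, 0, 0, -1], [0, 0, 0, 0, 0, -1], [0, 0, 0, 0, 0, -1], [0, 0, 0, 0, 0, -1], [0, 0, 0, 0, 0, -1], [0, 0, 0, 0, 0, -1], [0, 0, 0, 0, 0, -1], [0, 0, 0, 0, 0, -1], [0, 0, 0, 0, 0, -1], [0, 0, 0, 0, 0, -1], [0, 0, 0, 0, 0, -1], [0, 0, 0, 0, 0, -1], [0, 0, 0, 0, 0, -1]]}}

```text
clock: 10.03
position: [0.5907, -0.0251, 0.12]
eef_rot: [-0.01, -3.139, -0.0]
ft_force: [-0.2, 0.3, -0.5]
gripper_width: -0.0
grip_force: 0.0
```

{"name": "carry_out", "arguments": {"rows": [[0, 0, 0, 0, 0, -1], [0, 0, 0, 0, 0, -1], [0, 0, 0, 0, 0, -1], [0, 0, 0, 0, 0, -0.2], [0, 0, 0, 0, 0, 0], [0, 0, 0, 0, 0, 0]]}}

```text
clock: 10.53
position: [0.5912, -0.0247, 0.1209]
eef_rot: [0.48, -3.103, -0.001]
ft_force: [-0.9, -0.0, 0.0]
gripper_width: 0.0001
grip_force: 0.0
```

```bash
python3 - <<'E'
from h import *
import cv2
fin(); print(telemetry.state()["position"]); rim('top')
b=cams.grab_frame("wrist")[:,:,::-1]
t=cv2.resize(cams.grab_frame("top")[130:255,220:380,::-1],(512,400),interpolation=cv2.INTER_CUBIC)
cv2.imwrite("pics/d.png",cv2.resize(np.hstack([t,b]),None,fx=.69,fy=.69,interpolation=cv2.INTER_AREA))
E
```

```text
t 10.5333 finger phi -74.4 r 0.1131 rot [ 4.800e-01 -3.103e+00 -1.000e-03] F [-0.9 -0.   0. ]
[ 0.59119231 -0.02469839  0.12090503]
top [(np.float64(3.5), 5.5, 160), (np.float64(181.5), 7.5, 166), (np.float64(272.2), 6.0, 170)]
```

View pics/d.png

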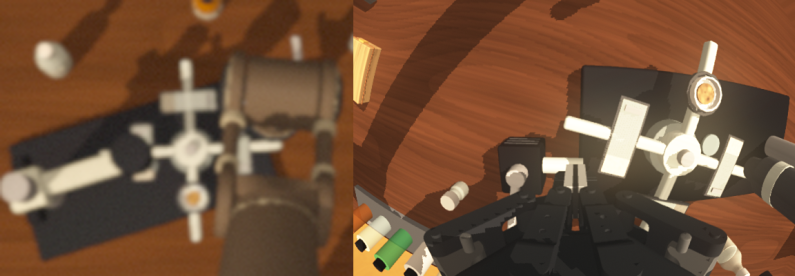

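{"name": "carry_out", "arguments": {"rows": [[-0.1, -0.06, 0.5, 0, 0, 0.2], [0, 0, 0.6, 0, 0, 0], [0, 0, 0.6, 0, 0, 0], [0, 0, 0.5, 0, 0, 0], [0, 0, 0, 0, 0, 0], [0.05, 0, 0, 0, 0, 0.15], [0.115, 0, 0, 0, 0, 0.3], [0.115, 0, 0, 0, 0, 0.3], [0.115, 0, 0, 0, 0, 0.3], [0.115, 0, 0, 0, 0, 0.3], [0.115, 0, 0, 0, 0, 0.3], [0.15, 0, 0, 0, 0, 0.4], [0.15, 0, 0, 0, 0, 0.4], [0.15, 0, 0, 0, 0, 0.4], [0.15, 0, 0, 0, 0, 0.4], [0, 0, 0, 0, 0, 0]]}}

```text
clock: 12.02
position: [0.5596, -0.0306, 0.0574]
eef_rot: [0.059, 3.139, -0.001]
ft_force: [-0.1, 0.2, -0.4]
gripper_width: -0.0001
grip_force: 0.0
```

```bash
python3 -c "
from h import *
fin(); print(telemetry.state()['position']);rim('top')"
```

```text
t 12.0167 finger phi -90.6 r 0.1148 rot [ 5.900e-02  3.139e+00 -1.000e-03] F [-0.1  0.2 -0.4]
[ 0.55959343 -0.03056485  0.05743761]
top [(np.float64(103.5), 0.5, 135), (np.float64(169.5), 6.5, 170), (np.float64(351.0), 4.5, 147)]
```

{"name": "carry_out", "arguments": {"rows": [[0.115, 0, 0.05, 0, 0, 0.3], [0.15, 0, 0.05, 0, 0, 0.4], [0.15, 0, 0, 0, 0, 0.4], [0.15, 0, 0, 0, 0, 0.4], [0.15, 0, 0, 0, 0, 0.4], [0.15, 0, 0, 0, 0, 0.4], [0.15, 0, 0, 0, 0, 0.4], [0.15, 0, 0, 0, 0, 0.4], [0.15, 0, 0, 0, 0, 0.4], [0.15, 0, 0, 0, 0, 0.4], [0.15, 0, 0, 0, 0, 0.4], [0.15, 0, 0, 0, 0, 0.4], [0.15, 0, 0, 0, 0, 0.4], [0.15, 0, 0, 0, 0, 0.4], [0.15, 0, 0, 0, 0, 0.4], [0.15, 0, 0, 0, 0, 0.4], [0.15, 0, 0, 0, 0, 0.4], [0.15, 0, 0, 0, 0, 0.4], [0.115, 0, 0, 0, 0, 0.3], [0, 0, 0, 0, 0, 0]]}}

```text
clock: 13.73
position: [0.4839, 0.0005, 0.0536]
eef_rot: [1.187, 2.907, 0.001]
ft_force: [1.3, 0.1, -0.8]
gripper_width: -0.0001
grip_force: 0.0
```

```bash
python3 -c "
from h import *
fin(); print(telemetry.state()['position']);rim('top')"
```

```text
t 13.7333 finger phi -132.6 r 0.1136 rot [1.187e+00 2.907e+00 1.000e-03] F [ 1.3  0.1 -0.8]
[0.48393945 0.00050732 0.05360866]
top [(np.float64(103.5), 0.5, 135), (np.float64(128.2), 7.0, 169), (np.float64(309.8), 7.0, 166)]
```

{"name": "carry_out", "arguments": {"rows": [[0.115, 0, 0, 0, 0, 0.3], [0.15, 0, 0, 0, 0, 0.4], [0.15, 0, 0, 0, 0, 0.4], [0.15, 0, 0, 0, 0, 0.4], [0.15, 0, 0, 0, 0, 0.4], [0.15, 0, 0, 0, 0, 0.4], [0.15, 0, 0, 0, 0, 0.4], [0.115, 0, 0, 0, 0, 0.3], [0.08, 0, 0, 0, 0, 0.2], [0.04, 0, 0, 0, 0, 0.1], [0, 0, 0, 0, 0, 0], [0, 0, 0, 0, 0, 0]]}}

```text
clock: 14.78
position: [0.4613, 0.0302, 0.053]
eef_rot: [1.649, 2.674, 0.001]
ft_force: [-0.2, 0.4, -0.9]
gripper_width: -0.0002
grip_force: 0.0
```

```bash
python3 - <<'E'
from h import *
import cv2
fin();rim('top');rim('top',w=(.095,.128))
b=cams.grab_frame("scene")[140:260,270:430,::-1]
t=cams.grab_frame("top")[140:260,230:390,::-1]
cv2.imwrite("pics/e.png",cv2.resize(np.hstack([t,b]),None,fx=2.5,fy=2.5,interpolation=cv2.INTER_CUBIC))
for n in("top","scene"): print(n,proj(n,[.5608+.07*np.cos(np.radians(106.3)),.0842+.07*np.sin(np.radians(106.3)),.106]),proj(n,[*hub,.066]))
E
```

```text
t 14.7833 finger phi -151.5 r 0.1132 rot [1.649e+00 2.674e+00 1.000e-03] F [-0.2  0.4 -0.9]
top [(np.float64(21.0), 2.5, 142), (np.float64(103.5), 0.5, 135), (np.float64(109.0), 8.5, 160), (np.float64(290.8), 7.0, 169)]
top [(np.float64(21.5), 1.5, 138), (np.float64(110.2), 6.0, 156), (np.float64(291.2), 6.0, 168)]
top [284.27160384 203.29606401] [306.43004908 197.59196689]
scene [361.47483953 200.50479984] [336.56212692 210.4967155 ]
```

View pics/e.png

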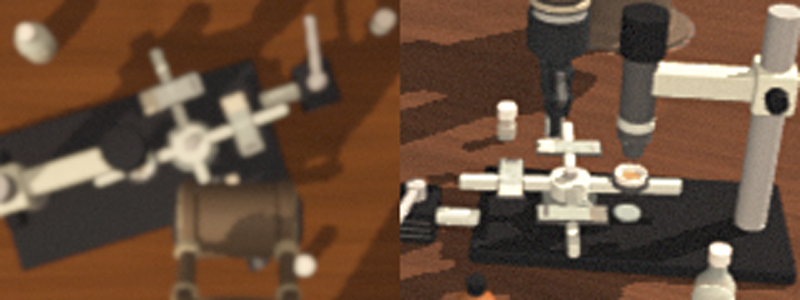

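{"name": "carry_out", "arguments": {"rows": [[0.08, 0, 0, 0, 0, 0.2], [0.08, 0, 0, 0, 0, 0.2], [0.04, 0, 0, 0, 0, 0.1], [0.04, 0, 0, 0, 0, 0.1], [0, 0, 0, 0, 0, 0], [0, 0, 0, 0, 0, 0], [0, 0, 0, 0, 0, 0]]}}

```text
clock: 15.57
position: [0.4577, 0.0368, 0.0527]
eef_rot: [-1.729, -2.623, -0.0]
ft_force: [0.0, -0.5, 0.0]
gripper_width: 0.0
grip_force: 0.0
```

```bash
python3 - <<'E'
from h import *
import cv2
fin();rim('top');rim('top',w=(.095,.128))
b=cams.grab_frame("scene")[165:235,310:400,::-1]
t=cams.grab_frame("top")[155:225,255:345,::-1]
cv2.imwrite("pics/f.png",cv2.resize(np.hstack([t,b]),None,fx=4.4,fy=4.4,interpolation=cv2.INTER_CUBIC))
E
```

```text
t 15.5667 finger phi -155.3 r 0.1135 rot [-1.729 -2.623 -0.   ] F [ 0.  -0.5  0. ]
top [(np.float64(17.0), 3.5, 144), (np.float64(103.2), 1.0, 136), (np.float64(106.2), 3.0, 137), (np.float64(287.0), 6.5, 169), (np.float64(299.2), 1.0, 136)]
top [(np.float64(17.2), 3.0, 139), (np.float64(286.8), 6.0, 166)]
```

View pics/f.png

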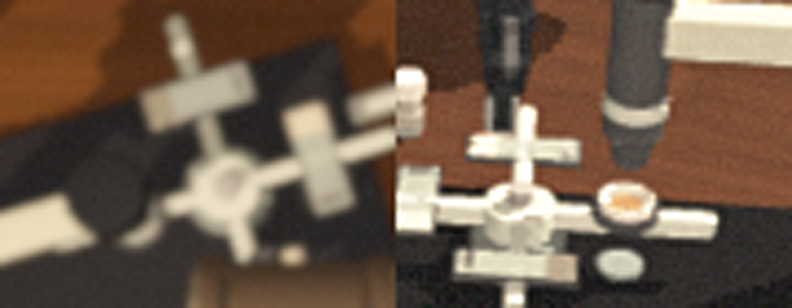

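{"name": "carry_out", "arguments": {"rows": [[-0.2, 0, 0, 0, 0, 0], [-0.3, 0, 0, 0, 0, 0], [0, 0, -0.6, 0, 0, 0], [0, 0, -1, 0, 0, 0], [0, 0, -1, 0, 0, 0], [0, 0, -1, 0, 0, 0], [0, 0, -1, 0, 0, 0], [-0.633, 0.778, 0, 0, 0, 0], [-0.633, 0.778, 0, 0, 0, 0], [-0.633, 0.778, 0, 0, 0, 0], [-0.633, 0.778, 0, 0, 0, 0], [-0.633, 0.778, 0, 0, 0, 0], [-0.633, 0.778, 0, 0, 0, 0], [-0.633, 0.778, 0, 0, 0, 0], [-0.633, 0.778, 0, 0, 0, 0], [0, 0, 0, 0, 0, 1], [0, 0, 0, 0, 0, 1], [0, 0, 0, 0, 0, 1.0], [0, 0, 0, 0, 0, 0], [0, 0, 0, 0, 0, 0]]}}

```text
clock: 17.43
position: [0.6952, -0.0441, 0.1904]
eef_rot: [-2.099, -2.337, 0.001]
ft_force: [0.7, 0.5, -0.1]
gripper_width: 0.0001
grip_force: 0.0
```

```bash
python3 - <<'E'
from h import *
import cv2
fin();print(telemetry.state()["position"]);rim('top')
b=cams.grab_frame("wrist")[:,:,::-1]; s=cams.grab_frame("scene")[130:260,240:420,::-1]
cv2.imwrite("pics/g.png",cv2.resize(np.hstack([cv2.resize(s,(554,400),interpolation=cv2.INTER_CUBIC),b]),None,fx=.66,fy=.66,interpolation=cv2.INTER_AREA))
E
```

```text
t 17.4333 finger phi -43.7 r 0.1858 rot [-2.099e+00 -2.337e+00  1.000e-03] F [ 0.7  0.5 -0.1]
[ 0.69520666 -0.04412464  0.19037079]
top [(np.float64(17.0), 3.5, 144), (np.float64(103.5), 0.5, 135), (np.float64(105.0), 0.5, 136), (np.float64(106.8), 2.0, 137), (np.float64(196.0), 6.5, 169)]
```

View pics/g.png

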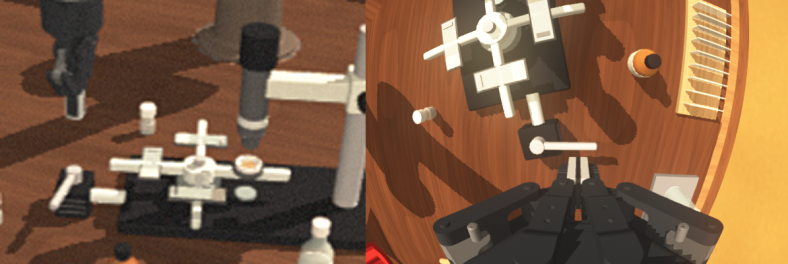

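```bash
python3 - <<'E'
from h import *
p=cp("wrist");M=p["mtx"];T=p["world_from_camera"]
for uv in((257.6,221),(348.5,221)):
    d=np.array([(uv[0]-M[0,2])/M[0,0],(uv[1]-M[1,2])/M[1,1]]);a=np.hypot(*d)
    r=T[:3,:3]@np.array([*(d/a*np.sin(a)),np.cos(a)]);o=T[:3,3];print(o,o+r*(.064-o[2])/r[2])
E
```

```text
[0.68754037 0.02248397 0.33269433] [ 0.63831809 -0.07462293  0.064     ]
[0.68754037 0.02248397 0.33269433] [ 0.72195603 -0.06545827  0.064     ]
```

{"name": "carry_out", "arguments": {"rows": [[0.05, 0, 0.8, 0, 0, 0], [0, 0, 0.9, 0, 0, 0], [0, 0, 0.9, 0, 0, 0], [0, 0, 0.8, 0, 0, 0], [0, 0, 0.6, 0, 0, 0], [0, 0, 0.4, 0, 0, 0], [0, 0, 0, 0, 0, 0], [-0.15, 0, 0, 0, 0, 0], [-0.15, 0, 0, 0, 0, 0], [-0.1, 0, 0, 0, 0, 0], [-0.12, 0.03, 0, 0, 0, 0.6], [-0.12, 0.03, 0, 0, 0, 0.6], [-0.12, 0.03, 0, 0, 0, 0.6], [-0.12, 0.03, 0, 0, 0, 0.6], [-0.12, 0.03, 0, 0, 0, 0.6], [-0.12, 0.03, 0, 0, 0, 0.6], [-0.12, 0.03, 0, 0, 0, 0.6], [0, 0, 0, 0, 0, 0]]}}

```text
clock: 19.08
position: [0.702, -0.0802, 0.0608]
eef_rot: [2.542, 1.842, 0.004]
ft_force: [-0.0, -0.5, 0.4]
gripper_width: 0.0002
grip_force: 0.0
```

```bash
cat >> h.py <<'E'
piv=np.array([.638,-.0765])
def lev():
    s=telemetry.state();p=s["position"];rv=s["eef_rot"];yaw=2*np.arctan2(rv[1],rv[0]);th=yaw-np.pi/2
    d=p[:2]-piv;o=np.array([np.cos(th),np.sin(th)]);n=np.array([-o[1],o[0]])
    print("t",s["clock"],"z",p[2].round(4),"theta",np.degrees(th).round(1)%360,"along",(d@o).round(4),"behind",(d@n).round(4),"F",s["ft_force"].round(1))
E
python3 -c "
from h import *
lev()"
```

```text
t 19.0833 z 0.0608 theta 341.8 along 0.062 behind 0.0164 F [-0.  -0.5  0.4]
```

{"name": "carry_out", "arguments": {"rows": [[0, 0, 0.1, 0, 0, 0], [0, 0, 0.08, 0, 0, 0], [-0.12, 0.03, 0, 0, 0, 0.6], [-0.12, 0.03, 0, 0, 0, 0.6], [-0.12, 0.03, 0, 0, 0, 0.6], [-0.12, 0.03, 0, 0, 0, 0.6], [-0.12, 0.03, 0, 0, 0, 0.6], [-0.12, 0.03, 0, 0, 0, 0.6], [-0.12, 0.03, 0, 0, 0, 0.6], [-0.12, 0.03, 0, 0, 0, 0.6], [-0.12, 0.03, 0, 0, 0, 0.6], [-0.12, 0.03, 0, 0, 0, 0.6], [-0.12, 0.03, 0, 0, 0, 0.6], [-0.12, 0.03, 0, 0, 0, 0.6], [-0.12, 0.03, 0, 0, 0, 0.6], [-0.12, 0.03, 0, 0, 0, 0.6], [0, 0, 0, 0, 0, 0]]}}

```text
clock: 20.5
position: [0.6779, -0.1243, 0.0532]
eef_rot: [-3.074, -0.648, 0.0]
ft_force: [0.0, 0.2, 0.4]
gripper_width: 0.0001
grip_force: 0.0
```

```bash
python3 - <<'E'
from h import *
import cv2
lev();print(telemetry.state()["position"]);rim('top')
b=cams.grab_frame("wrist")[:,:,::-1]; s=cams.grab_frame("scene")[130:260,240:420,::-1]
cv2.imwrite("pics/i.png",cv2.resize(np.hstack([cv2.resize(s,(554,400),interpolation=cv2.INTER_CUBIC),b]),None,fx=.66,fy=.66,interpolation=cv2.INTER_AREA))
E
```

```text
t 20.5 z 0.0532 theta 293.8 along 0.0598 behind 0.0172 F [0.  0.2 0.4]
[ 0.67790416 -0.12427497  0.05321291]
top [(np.float64(17.0), 3.5, 144), (np.float64(103.5), 0.5, 136), (np.float64(106.2), 3.0, 137), (np.float64(196.0), 6.5, 169), (np.float64(287.0), 6.5, 171), (np.float64(299.2), 1.0, 135)]
```

View pics/i.png

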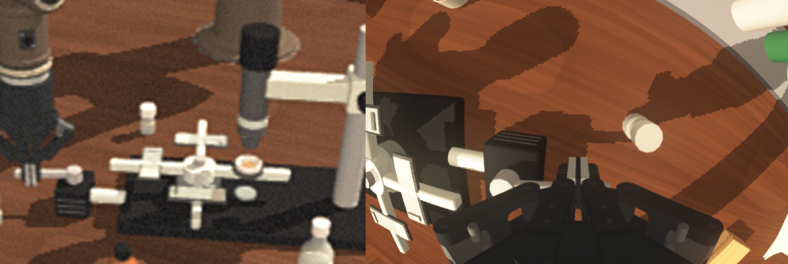

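{"name": "carry_out", "arguments": {"rows": [[-0.12, 0.03, 0, 0, 0, 0.6], [-0.12, 0.03, 0, 0, 0, 0.6], [-0.12, 0.03, 0, 0, 0, 0.6], [-0.12, 0.03, 0, 0, 0, 0.6], [-0.12, 0.03, 0, 0, 0, 0.6], [0, 0, 0, 0, 0, 0]]}}

```text
clock: 21.15
position: [0.6623, -0.1338, 0.0534]
eef_rot: [-3.136, -0.182, 0.0]
ft_force: [-1.3, 0.8, 0.8]
gripper_width: -0.0001
grip_force: 0.0
```

{"name": "carry_out", "arguments": {"rows": [[-0.06, 0.015, 0, 0, 0, 0.3], [-0.06, 0.015, 0, 0, 0, 0.3], [0, 0, 0, 0, 0, 0]]}}

```text
clock: 21.4
position: [0.6592, -0.135, 0.0535]
eef_rot: [3.14, 0.091, 0.001]
ft_force: [0.1, 0.1, -0.5]
gripper_width: -0.0002
grip_force: 0.2
```

{"name": "carry_out", "arguments": {"rows": [[-0.06, 0.015, 0, 0, 0, 0.3], [-0.04, 0.01, 0, 0, 0, 0.2], [0, 0, 0, 0, 0, 0]]}}

```text
clock: 21.65
position: [0.6562, -0.136, 0.0535]
eef_rot: [3.141, 0.011, 0.001]
ft_force: [1.5, 0.0, -0.0]
gripper_width: 0.0
grip_force: 0.3
```

```bash
python3 -c "
from h import *
lev()"
```

```text
t 21.65 z 0.0535 theta 270.4 along 0.0596 behind 0.0178 F [ 1.5  0.  -0. ]
```

{"name": "carry_out", "arguments": {"rows": [[-0.06, 0.015, 0, 0, 0, 0.3], [-0.04, 0.01, 0, 0, 0, 0.2], [0, 0, 0, 0, 0, 0]]}}

```text
clock: 21.9
position: [0.653, -0.1367, 0.0535]
eef_rot: [3.141, -0.069, 0.0]
ft_force: [0.8, -0.6, 0.1]
gripper_width: -0.0001
grip_force: 0.3
```

{"name": "carry_out", "arguments": {"rows": [[-0.06, 0.015, 0, 0, 0, 0.3], [-0.04, 0.01, 0, 0, 0, 0.2], [0, 0, 0, 0, 0, 0]]}}

```text
clock: 22.15
position: [0.6498, -0.1373, 0.0535]
eef_rot: [-3.138, 0.148, 0.0]
ft_force: [0.3, -0.1, -0.1]
gripper_width: -0.0004
grip_force: 0.3
```

{"name": "carry_out", "arguments": {"rows": [[-0.04, 0.01, 0, 0, 0, 0.2], [-0.04, 0.01, 0, 0, 0, 0.2], [0, 0, 0, 0, 0, 0]]}}

```text
clock: 22.4
position: [0.6473, -0.1376, 0.0534]
eef_rot: [3.134, -0.212, -0.0]
ft_force: [1.5, 1.1, 0.5]
gripper_width: -0.0001
grip_force: 0.3
```

{"name": "carry_out", "arguments": {"rows": [[-0.04, 0.01, 0, 0, 0, 0.2], [-0.04, 0.01, 0, 0, 0, 0.2], [0, 0, 0, 0, 0, 0]]}}

```text
clock: 22.65
position: [0.647, -0.1381, 0.0537]
eef_rot: [3.129, -0.276, 0.008]
ft_force: [6.1, -0.6, -2.9]
gripper_width: -0.0
grip_force: 2.8
```

{"name": "carry_out", "arguments": {"rows": [[-0.04, 0.01, 0, 0, 0, 0.2], [-0.04, 0.01, 0, 0, 0, 0.2], [0, 0, 0, 0, 0, 0]]}}

```text
clock: 22.9
position: [0.6469, -0.1385, 0.0539]
eef_rot: [3.123, -0.339, 0.017]
ft_force: [9.8, 0.0, -6.1]
gripper_width: -0.0001
grip_force: 5.0
```

{"name": "carry_out", "arguments": {"rows": [[-0.04, 0.01, 0, 0, 0, 0.2], [-0.04, 0.01, 0, 0, 0, 0.2], [0, 0, 0, 0, 0, 0]]}}

```text
clock: 23.15
position: [0.6467, -0.139, 0.0543]
eef_rot: [3.115, -0.401, 0.026]
ft_force: [14.1, -0.7, -11.0]
gripper_width: -0.0001
grip_force: 7.1
```

```bash
python3 -c "
from h import *
lev()
rim('top')"
```

```text
t 23.15 z 0.0543 theta 255.3 along 0.0582 behind 0.0243 F [ 14.1  -0.7 -11. ]
top [(np.float64(17.2), 3.0, 146), (np.float64(103.5), 0.5, 136), (np.float64(105.0), 0.5, 137), (np.float64(106.8), 2.0, 136), (np.float64(196.0), 6.5, 169), (np.float64(287.0), 6.5, 171), (np.float64(299.2), 1.0, 136)]
```

{"name": "carry_out", "arguments": {"rows": [[0.2, 0, 0, 0, 0, 0], [0.3, 0, 0, 0, 0, 0], [0.3, 0, 0, 0, 0, 0], [0, 0, -0.5, 0, 0, 0], [0, 0, -1, 0, 0, 0], [0, 0, -1, 0, 0, 0], [0, 0, -1, 0, 0, 0], [0, 0, -1, 0, 0, 0], [0, 0, -0.5, 0, 0, 0], [0, 0, 0, 0, 0, 0], [0, 0, 0, 0, 0, 0], [0, 0, 0, 0, 0, 0]]}}

```text
clock: 24.2
position: [0.662, -0.1439, 0.2022]
eef_rot: [-3.116, 0.398, 0.005]
ft_force: [0.5, 0.1, 0.2]
gripper_width: 0.0004
grip_force: 0.0
```

```bash
python3 - <<'E'
from h import *
import cv2
lev();rim('top')
b=cams.grab_frame("wrist")[:,:,::-1]; s=cams.grab_frame("scene")[130:260,240:420,::-1]
cv2.imwrite("pics/j.png",cv2.resize(np.hstack([cv2.resize(s,(554,400),interpolation=cv2.INTER_CUBIC),b]),None,fx=.66,fy=.66,interpolation=cv2.INTER_AREA))
E
```

```text
t 24.2 z 0.2022 theta 255.4 along 0.0592 behind 0.0401 F [0.5 0.1 0.2]
top [(np.float64(17.0), 3.5, 144), (np.float64(103.2), 1.0, 136), (np.float64(106.2), 3.0, 137), (np.float64(196.0), 6.5, 169), (np.float64(287.0), 6.5, 171), (np.float64(299.2), 1.0, 136)]
```

View pics/j.png

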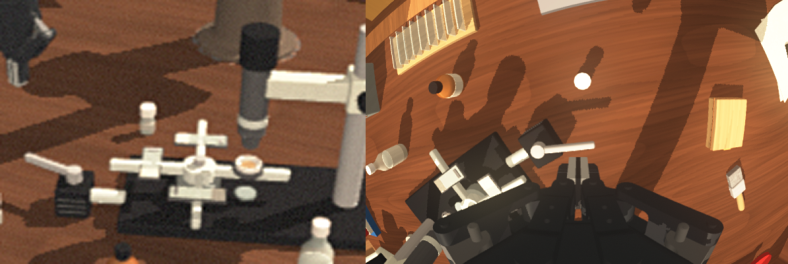

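The lever now rests against its stop, with the push force having climbed to 14 N there. The dish is still under the lens in its seat, and the gripper is clear.

```bash
python3 -c "
from station import workorder
print(workorder.finish_job())"
```

```text
the job is handed in; nothing more can be done
None
```

The job is handed in, though no verdict came back: the dish measured centred under the lens (about 1 mm off) and looked seated, and the shutter lever was pushed clockwise until it hit its far stop at about 14 N.

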